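Bring the tall ring stack under the curing lamp

TASK

With a fingertip, push the spokes of the wooden turntable round until the tallest stack of rings stands nearest to the lamp post, in line with it and the axle, and leave it there. Then push the lamp's arm round until the lamp is centred over that stack, and take the hand away. The rings on the turntable are freshly coated, so do not touch or lift any of them, and leave everything else on the bench where it is.

Things in the scene. Friction and masses are not known exactly. Their poses are not given: they have to be found in the camera images.
- fixture: fixed steel foot of the turntable with a flat bar (40 mm wide, 8 mm thick) lying on the bench from the axle to the lamp post; origin on the bench under the axle; its x axis points from the axle along the bar to the lamp post, z up
- turntable: plywood disc, 230 mm across, 20 mm thick, turning without stops about its own z axis (up); origin at the centre of its underside, 35 mm above the bench. On its top are four ring seats 75 mm from the axle, on its +x, +y, -x and -y axes; midway between them four spokes stick out from its rim. A steady drag (0.12 N m, about 0.8 N at the spokes) keeps it where it is left
- spoke (a point): middle of one spoke, 150 mm from the axle, on the disc's own +x+y diagonal; the other three follow at 90 degree steps. Each is a round level wooden bar 18 mm thick, from the rim (115 mm from the axle) to a ball end (190 mm), its centreline 45 mm above the bench; free below except where it passes over the flat bar
- station (a point): point on the level of the disc's top, 75 mm from the axle straight towards the lamp post: where the centre of a stack is when it stands nearest to the lamp post
- lamp_post (a point): axis of the upright lamp post (22 mm thick), 235 mm from the axle, at the height of the lamp's arm, 150 mm above the bench
- lamp (a joint): swing of the lamp's arm about the post, rad: 0 is straight over the bar with the lamp's centre over the station; grows counter-clockwise seen from above as the lamp swings away from there. Range -0.6 to 1.9, starts between 1.0 and 1.6; drag 0.08 N m, stays where it is left. The arm is an aluminium bar 14 mm wide and 18 mm high (141 to 159 mm above the bench)
- lamp_head (a point): centre of the round curing lamp, 76 mm across, at the arm's end, 160 mm from the post; 150 mm above the bench, underside at 136 mm, top at 174 mm
- tall_stack: the tallest stack, 54 mm high: three glued wooden rings, each 72 mm outside, 44 mm bore, 18 mm high; loose on its seat (4 mm play), coating wet, not to be touched; origin at the centre of its underside
- pair_a: 36 mm high stack of two glued wooden rings, each 72 mm outside, 44 mm bore, 18 mm high; loose on its seat (4 mm play), coating wet, not to be touched; origin at the centre of its underside
- pair_b: another 36 mm high stack of two glued wooden rings, each 72 mm outside, 44 mm bore, 18 mm high; loose on its seat (4 mm play), coating wet, not to be touched; origin at the centre of its underside
- single: one ring, 18 mm high, of the same kind, on the fourth seat; wet as well; origin at the centre of its underside
- varnish_pot: small amber jar of varnish, 48 mm across, 55 mm high, near the lamp post; a bystander, stands on the bench; origin at the centre of its underside
- finial_light: light turned finial, 52 mm foot, 68 mm high, near the lamp post; a bystander, stands on the bench; origin at the centre of its underside
- finial_dark: dark turned finial, 52 mm foot, 68 mm high; a bystander, stands on the bench; origin at the centre of its underside
- spare_rings: stack of four rings on the bench, 72 mm across, 72 mm high; a bystander, stands on the bench; origin at the centre of its underside
- glue_tin: blue glue tin, 100 mm across, 110 mm high; a bystander, stands on the bench; origin at the centre of its underside
- glue_brush: brush lying on the bench, a bystander
- mallet: hammer with a wooden handle lying on the bench, a bystander
There are look-alikes about, which are no part of the job. Leave any turquoise or yellow look-alike of the single alone.

How it is judged:
By the outcome, as a careful person would: the job done as asked, in the order asked, and still so for the second after the job is handed in, with the robot touching nothing.
It also fails if it takes over 72 s, if anything falls off the work surface, if the arm or the gripper's body presses on something with over 40 N, if the wrist force passes 120 N, or if a joint passes its speed limit or range.

ROBOT

A 6-joint arm with a two-finger parallel gripper is mounted at the origin on the work surface. World frame = base frame: x ahead of the robot, y to its left, z up, the work surface at z = 0. Lengths are in mm, angles in rad, forces in N, time in s.
With the tool pointing down it reaches from about 350 to 875 mm from the base axis. Payload 4.2 kg.
Tool frame: the origin (TCP) lies midway between the tips of the shut fingers; the grasp point (between the pads) lies 19 mm behind it; z points along the fingers, y is the line along which they close (so a half turn about z gives the same grasp; the last joint's range is limited). The gripper opens to 85 mm and grips with 20 to 120 N. Pads are 22 mm wide; open, the fingers measure 114 mm over their backs; the gripper's body (76 mm by 85 mm) begins 54 mm behind the grasp point. The pads swing forward as they close: fully open they stand 13 mm farther back than shut.
Start: joints at [1.363, 0.385, 0.008, 0, -1.194, -0.259], TCP at [281.236, 558.127, 211.112] pointing down, gripper open.
Joint ranges: [-3.14, 3.14], [-1.21, 2.06], [-1.07, 1.41], [-3.16, 2.05], [-2.99, -0.16], [-3.1, 3.1]. Speed limits (rad/s): [2.79, 2.79, 3.14, 3.14, 3.14, 3.14].

INTERFACE

Orientations are given as a rotation vector (axis times angle).
In Python, from plant import state, read_camera, camera_model, finish_job, masks_of gives the robot as it stands.
- The arm moves only by the tool play_rows, never from a script. Its argument "series" is a list of rows, each a list of 3 entries, a list of its own where there are three numbers: the shift along the tool's x, y, z in m, then the turn, a rotation vector about the tool's x, y, z in degrees, then the finger opening in m, from 0 to 0.0854. A call has 1 to 8 rows; each row is the pose to reach, as a shift and turn from the pose commanded when the call began, along the tool's axes at that moment; what a row does not reach only later rows make up. A row lasts 1/10 s, in which the tool goes at most 50 mm and 8.59 degrees, less where a joint would pass 70% of its speed; a pose out of reach is approached as far as the arm can. A call with a gripper value outside its range is refused whole. The fingers move at their own pace and stop on an object; the grip force is fixed at half the most. Time passes only in rows, so rows that repeat a pose let the fingers close. It gives the time, the measured TCP pose, the force, the opening and the grip force at its end, in the units of the state.
- state(): the state, without advancing time (a new reading comes with each control period).
- read_camera(name): name is "side" or "top"; returns (picture, depth): 420x560x3 uint8, red, green, blue; 420x560 float32, mm along the optical axis (not along the pixel's ray), 0 where there is no reading.
- camera_model(name): a dict with "K" (3x3 intrinsics, pixels), "k1" (the pictures are not rectified: a ray, as slopes to the right and down, at radius r is drawn at 1 + k1 r^2 times it, then the intrinsics apply), "R" (3x3) and "t" (3): a world point X has camera coordinates R X + t. Camera axes: x right, y down, z forward; pixel columns grow to the right and rows downward; lengths in mm; the calibration is good to about 2 mm. A picture is of the moment at which its call begins. camera_model takes no time and is no camera call.
- finish_job(): hands the job in; it is judged then, once.
Trained networks look in the newest picture that a camera, given by its name, has taken for a name from the list of things; names that differ only in an ending like _2 or _b are one class to them, and where a whole thing is asked for, a point or a joint stands for the part that bears it (a point fixed in the world has none). Each returns a list of dicts, best first, with "score" (0 to 1); they miss things now and then, are a little off and sometimes report something else, mostly with a low value. They report only what shows in the picture. A call takes as long as a camera call. They do not tell look-alikes from the thing itself.
- masks_of(camera, name): "pixels" (420x560 bool, what is visible of it) and "bbox" ([left, top, right, bottom] in pixels, round what is visible of it).
The state is a dict: "t": time; "joints": joint angles; "joint_vel": joint speeds; "joint_torque": joint torques, N m; "tool_pos": TCP position; "orientation": TCP orientation; "contact_force": force on the tool from outside, world axes, zero at the start; "wrist_torque": the same for the moment, N m; "width": finger opening in mm; "grasp_force": force on a finger pad.
Only numpy, scipy, OpenCV 4.12 (cv2) and the standard library are available. Lean on these libraries where they do the work, as an engineer would, in place of code of your own. Each camera call takes 0.05 s, during which the arm holds its last target. There are 200 camera calls.

## Working session

There is one attempt and no reset: what is moved stays moved. The work goes in short steps, Python scripts to look and compute and a tool call to move; the robot and the scene stay as the last step left them, time stands still between calls to the robot, and variables do not carry over. Pictures are saved under pics/ and viewed, at most 10 in all, crops included, and the job is handed in when it is done.

Besides the shell and the picture viewer there is one more tool, called after "Emit:" as name([rows], argument=value, ...), one row to a line, values as JSON. play_rows: Moves the arm, as the interface text tells. Its arguments: {"type":"object","properties":{"series":{"type":"array"}},"required":["series"]}

```bash
mkdir -p pics; cat > h.py <<'E'
import numpy as np, cv2
from plant import *
def snap(n,f=None):
    p,d=read_camera(n)
    if f: cv2.imwrite('pics/'+f,p[:,:,::-1])
    return p,d
def cloud(n,d):
    """world xyz for every pixel"""
    m=camera_model(n);K=np.array(m['K'],float);k=m['k1']
    h,w=d.shape;u,v=np.meshgrid(np.arange(w),np.arange(h))
    x=(u-K[0,2])/K[0,0];y=(v-K[1,2])/K[1,1]
    a,b=x.copy(),y.copy()
    for _ in range(10):
        s=1+k*(a*a+b*b);a,b=x/s,y/s
    P=np.stack([a*d,b*d,d],-1)
    return (P-np.array(m['t']).ravel())@np.array(m['R'])
def proj(n,X):
    m=camera_model(n);K=np.array(m['K'],float)
    c=np.array(m['R'])@np.array(X,float)+np.array(m['t']).ravel()
    a,b=c[:2]/c[2];s=1+m['k1']*(a*a+b*b)
    return K[0,0]*a*s+K[0,2],K[1,1]*b*s+K[1,2]
E
python3 - <<'E'
from h import *
s=state();print(s['t'],s['tool_pos'],s['orientation'],s['width'])
for c in ('top','side'):
    p,d=snap(c,c+'0.png');P=cloud(c,d);np.save(c+'0.npy',P)
    for n in ['fixture','turntable','spoke','lamp','lamp_head','tall_stack','pair_a','single','varnish_pot','finial_light','finial_dark','spare_rings','glue_tin']:
        for r in masks_of(c,n)[:4]:
            if r['score']<.3: continue
            q=P[r['pixels']&(d>0)]
            if len(q)==0: continue
            z=np.percentile(q[:,2],90);t=q[abs(q[:,2]-z)<6]
            print(c,n,round(r['score'],2),np.round(r['bbox']),len(q),'med',q.mean(0).round(),'topz',z.round(),t.mean(0).round())
E
```

```text
0.0 [280.96096181 557.60009424 210.01661558] [ 3.05429231e+00 -7.26391316e-01 -6.34192739e-04] 85.21300958803417
top fixture 0.82 [210. 130. 271. 221.] 1839 med [573.  85.  98.] topz 171.0 [642.  78. 170.]
top turntable 0.89 [240. 122. 374. 258.] 4394 med [554. -98.  56.] topz 62.0 [553. -99.  60.]
top spoke 0.87 [244. 123. 378. 258.] 4275 med [551. -99.  56.] topz 62.0 [552. -99.  60.]
top lamp 0.75 [212. 133. 258. 208.] 1084 med [619.  86. 160.] topz 173.0 [652.  74. 172.]
top lamp_head 0.88 [214. 131. 262. 209.] 976 med [618.  85. 163.] topz 173.0 [653.  74. 172.]
top tall_stack 0.56 [318. 156. 344. 186.] 466 med [ 606. -158.  100.] topz 112.0 [ 607. -156.  110.]
top pair_a 0.91 [278. 153. 306. 184.] 456 med [613. -50.  86.] topz 94.0 [614. -51.  92.]
top pair_a 0.72 [316. 198. 340. 225.] 331 med [ 501. -152.   90.] topz 94.0 [ 501. -151.   92.]
top single 0.7 [276. 193. 303. 220.] 351 med [507. -47.  73.] topz 76.0 [507. -47.  74.]
top single 0.63 [206. 258. 233. 282.] 304 med [334. 141.  18.] topz 21.0 [333. 140.  19.]
top single 0.53 [203. 136. 227. 162.] 326 med [664. 159.  17
[... 1368 characters left out ...]
9.0 [332. 135.  17.]
side single 0.82 [274. 221. 302. 248.] 509 med [505. -52.  69.] topz 74.0 [506. -51.  72.]
side single 0.73 [304. 176. 331. 201.] 312 med [666. 152.  14.] topz 19.0 [666. 152.  17.]
side varnish_pot 0.73 [272. 168. 292. 183.] 201 med [578. 217.  26.] topz 44.0 [576. 218.  44.]
side finial_light 0.9 [249. 171. 262. 192.] 304 med [489. 190.  30.] topz 54.0 [491. 196.  53.]
side finial_dark 0.71 [394. 346. 422. 380.] 638 med [ 634. -427.   34.] topz 60.0 [ 639. -422.   61.]
side spare_rings 0.91 [316. 354. 356. 404.] 1700 med [ 485. -416.   50.] topz 74.0 [ 486. -414.   73.]
side glue_tin 0.72 [242. 366. 300. 420.] 2591 med [ 349. -433.  107.] topz 112.0 [ 351. -429.  111.]
```

```bash
python3 - <<'E'
import cv2
a=cv2.imread('pics/top0.png');cv2.imwrite('pics/top0c.png',cv2.resize(a[90:300,150:430],(800,600),interpolation=cv2.INTER_CUBIC))
a=cv2.imread('pics/side0.png');cv2.imwrite('pics/side0c.png',cv2.resize(a[130:340,180:460],(800,600),interpolation=cv2.INTER_CUBIC))
E
```

```text
(no output)
```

View pics/top0c.png

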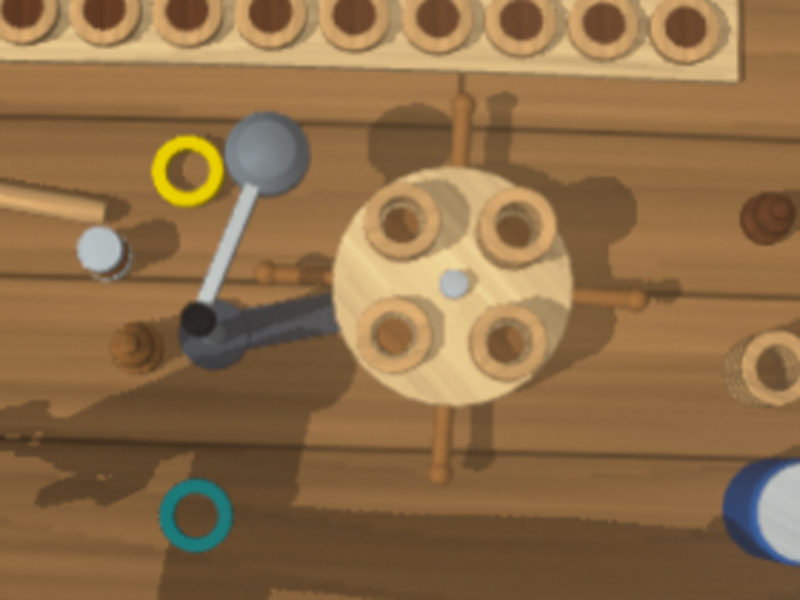

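View pics/side0c.png

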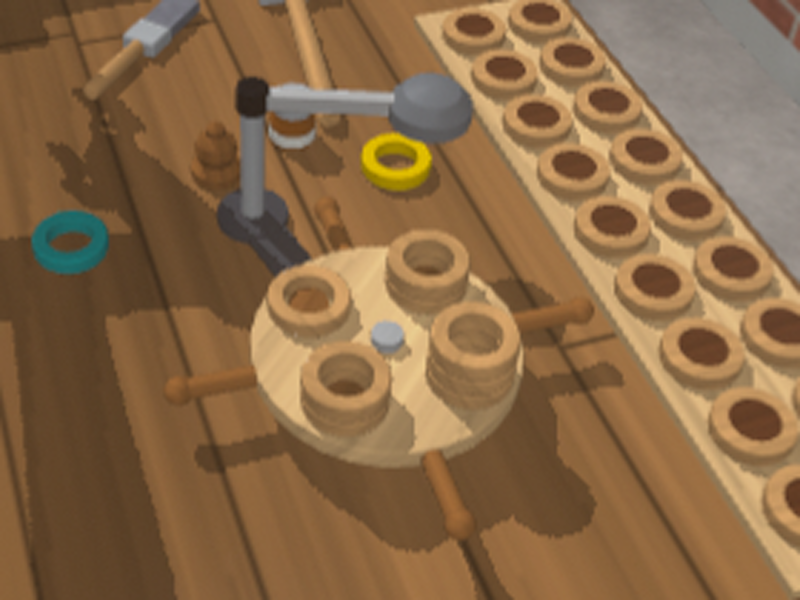

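Both crops agree.

| Thing | Where it shows |
|---|---|
| Tall stack | top crop (517,225), full (331,169); side crop (473,350). Three rings high |
| Pairs (look-alikes) | top crop (402,220) and (508,342) |
| Single | top crop (394,335) |
| Turquoise ring | top crop (196,515) |
| Yellow ring | top crop (187,170) |
| Spare stack | top crop (770,368) |
| Rack of rings | along the top edge |
| Lamp post cap | top crop (198,318) |
| Lamp head | top crop (267,152) |

The tall stack's measured top is at z 110 mm, against 92 and 74 mm for the others. That confirms the choice.

```bash
cat > m.py <<'E'
from h import *
from scipy.optimize import least_squares
def circ(P,c0,r,zlo,zhi,n=3):
    """centre of points of a level disc of radius r near c0 (mid-extent of circle)"""
    q=P[(P[...,2]>zlo)&(P[...,2]<zhi)&(np.hypot(P[...,0]-c0[0],P[...,1]-c0[1])<r+12)][:,:2].astype(np.float32)
    return np.array(cv2.minEnclosingCircle(q)[0]),q.mean(0),len(q)
def wrap(a): return (a+np.pi)%(2*np.pi)-np.pi
def spokes(P,ax):
    q=P[(P[...,2]>38)&(P[...,2]<60)];v=q[:,:2]-ax;r=np.hypot(*v.T)
    v=v[(r>128)&(r<180)];a=np.arctan2(v[:,1],v[:,0])
    ph=np.angle(np.exp(4j*a).sum())/4
    out=[]
    for k in range(4):
        e=wrap(a-ph-k*np.pi/2);e=e[abs(e)<.15]
        out.append((round(np.degrees(wrap(ph+k*np.pi/2)),1),len(e),round(np.degrees(e.mean()),1) if len(e) else None))
    return out
E
python3 - <<'E'
from m import *
for c in ('top','side'):
    P=np.load(c+'0.npy')
    q=P[(P[...,2]>51)&(P[...,2]<61)&(np.hypot(P[...,0]-557,P[...,1]+101)<150)][:,:2]
    H=cv2.convexHull(q.astype(np.float32))[:,0]
    r=np.hypot(*(H-[557,-101]).T);H=H[(r<125)&(r>100)]
    f=least_squares(lambda x:np.hypot(H[:,0]-x[0],H[:,1]-x[1])-115,[557,-101],loss='soft_l1',f_scale=2)
    print(c,'disc',f.x,len(H)); ax=np.array([557,-101.])
    S=[]
    for n,c0,z in [('tall',(607,-157),109),('pa',(613,-52),91),('pb',(501,-152),91),('sg',(507,-48),73)]:
        a,b,k=circ(P,c0,36,z-5,z+5);S.append(a);print(n,a.round(1),b.round(1),k)
    ax=np.mean(S,0);print('axle',ax.round(1))
    print('hub',circ(P,ax,12,59,75))
    print('head',circ(P,(650,73),38,155,180))
    print('cap',[x for x in circ(P,(515,130),15,150,195)])
    b=P[(P[...,2]>5)&(P[...,2]<12)&(np.hypot(*(P[...,:2]-ax).transpose(2,0,1))>125)&(np.hypot(*(P[...,:2]-ax).transpose(2,0,1))<205)&(P[...,1]>0)&(abs(P[...,0]-540)<50)][:,:2]
    print('bar',b.mean(0),len(b))
    print(spokes(P,ax))
    m=P[(abs(P[...,2]-157)<6)&(np.hypot(P[...,0]-570,P[...,1]-110)<90)]
    print('arm ext',m.min(0) if len(m) else 0,m.max(0) if len(m) else 0)
E
```

```text
top disc [ 558.99687343 -102.66881427] 5
tall [ 608.4 -156. ] [ 607.7 -155.9] 336
pa [614.  -51.2] [613.9 -51.4] 341
pb [ 503.  -152.6] [ 503.  -150.6] 330
sg [507.6 -46.9] [506.7 -47.3] 333
axle [ 558.2 -101.7]
hub (array([ 557.5604248 , -101.95840454]), array([ 557.8329 , -101.72351], dtype=float32), 98)
head (array([647.28631592,  74.64439392]), array([652.79297 ,  73.348816], dtype=float32), 689)
cap [array([516.87738037, 124.72885132]), array([514.3366 , 125.65623], dtype=float32), 158]
bar [525.30725714  59.35117323] 325
[(np.float64(-2.3), 118, np.float64(0.4)), (np.float64(87.7), 129, np.float64(0.2)), (np.float64(177.7), 131, np.float64(-0.2)), (np.float64(-92.3), 131, np.float64(-0.3))]
arm ext [495.89056638  47.0395405  151.09154132] [658.87501971 140.16767048 162.92242742]
side disc [ 557.65682681 -104.66378906] 4
tall [ 607.9 -157.8] [ 607.2 -160.9] 407
pa [611.6 -52.7] [611.7 -55.4] 335
pb [ 501.7 -154.8] [ 501.6 -156.2] 431
sg [508.4 -49.5] [506.7 -50.2] 353
axle [ 557.4 -103.7]
hub (array([ 557.71905518, -103.60507965]), array([ 556.83386, -105.04139], dtype=float32), 94)
head (array([647.03070068,  73.09513855]), array([649.9432 ,  62.28838], dtype=float32), 457)
cap [array([517.23083496, 126.6868515 ]), array([512.45636, 121.26588], dtype=float32), 147]
bar [519.67990553  71.24707916] 200
[(np.float64(-2.5), 155, np.float64(-1.2)), (np.float64(87.5), 114, np.float64(0.6)), (np.float64(177.5), 178, np.float64(1.2)), (np.float64(-92.5), 175, np.float64(-0.5))]
arm ext [494.25649514  47.50756806 151.05442648] [639.27140104 143.7852432  162.94298144]
```

Emit:
play_rows([
  [[0.387,0.492,0],[0,0,-26.7],0],
  [[0.387,0.492,0],[0,0,-26.7],0],
  [[0.387,0.492,0],[0,0,-26.7],0],
  [[0.387,0.492,0],[0,0,-26.7],0],
  [[0.387,0.492,0],[0,0,-26.7],0],
  [[0.387,0.492,0],[0,0,-26.7],0],
  [[0.387,0.492,0],[0,0,-26.7],0],
  [[0.387,0.492,0],[0,0,-26.7],0],
])

```text
t: 2.2
tool_pos: [360.5, 164.2, 211.6]
orientation: [-3.141, -0.0, -0.002]
contact_force: [0.6, -0.7, 0.3]
width: -0.1
grasp_force: 0.0
```

Emit:
play_rows([
  [[0.044,0.22,0],[0,0,0],0],
  [[0.044,0.22,0],[0,0,0],0],
  [[0.044,0.22,0],[0,0,0],0],
  [[0.044,0.22,0],[0,0,0],0],
  [[0.044,0.22,0],[0,0,0],0],
  [[0.044,0.22,0.02],[0,0,0],0],
  [[0.044,0.22,0.07],[0,0,0],0],
  [[0.044,0.22,0.09],[0,0,0],0],
])

```text
t: 3.0
tool_pos: [402.0, -54.7, 118.3]
orientation: [3.141, -0.005, -0.007]
contact_force: [-0.8, -1.0, -0.7]
width: 0.2
grasp_force: 0.0
```

```bash
python3 - <<'E'
import numpy as np
for a0,a1 in [(163,199),(199,235),(235,271),(271,307)]:
    a=np.radians(np.linspace(a0,a1,9));x=.16*(np.cos(a)-np.cos(a[0]));y=-.16*(np.sin(a)-np.sin(a[0]))
    print(a0,a1,(557.8+160*np.cos(a[-1])).round(),(-102.5+160*np.sin(a[-1])).round(),[[[round(u,3),round(v,3),0],[0,0,0],0] for u,v in zip(x[1:],y[1:])])
E
```

```text
163 199 407.0 -155.0 [[[np.float64(-0.003), np.float64(0.012), 0], [0, 0, 0], 0], [[np.float64(-0.005), np.float64(0.025), 0], [0, 0, 0], 0], [[np.float64(-0.007), np.float64(0.037), 0], [0, 0, 0], 0], [[np.float64(-0.007), np.float64(0.05), 0], [0, 0, 0], 0], [[np.float64(-0.006), np.float64(0.062), 0], [0, 0, 0], 0], [[np.float64(-0.005), np.float64(0.075), 0], [0, 0, 0], 0], [[np.float64(-0.002), np.float64(0.087), 0], [0, 0, 0], 0], [[np.float64(0.002), np.float64(0.099), 0], [0, 0, 0], 0]]
199 235 466.0 -234.0 [[[np.float64(0.005), np.float64(0.012), 0], [0, 0, 0], 0], [[np.float64(0.01), np.float64(0.023), 0], [0, 0, 0], 0], [[np.float64(0.016), np.float64(0.034), 0], [0, 0, 0], 0], [[np.float64(0.024), np.float64(0.044), 0], [0, 0, 0], 0], [[np.float64(0.031), np.float64(0.054), 0], [0, 0, 0], 0], [[np.float64(0.04), np.float64(0.063), 0], [0, 0, 0], 0], [[np.float64(0.05), np.float64(0.071), 0], [0, 0, 0], 0], [[np.float64(0.06), np.float64(0.079), 0], [0, 0, 0], 0]]
235 271 561.0 -262.0 [[[np.float64(0.011), np.float64(0.007), 0], [0, 0, 0], 0], [[np.float64(0.022), np.float
[... 184 characters left out ...]
5), 0], [0, 0, 0], 0], [[np.float64(0.07), np.float64(0.027), 0], [0, 0, 0], 0], [[np.float64(0.082), np.float64(0.029), 0], [0, 0, 0], 0], [[np.float64(0.095), np.float64(0.029), 0], [0, 0, 0], 0]]
271 307 654.0 -230.0 [[[np.float64(0.013), np.float64(-0.001), 0], [0, 0, 0], 0], [[np.float64(0.025), np.float64(-0.002), 0], [0, 0, 0], 0], [[np.float64(0.037), np.float64(-0.005), 0], [0, 0, 0], 0], [[np.float64(0.049), np.float64(-0.009), 0], [0, 0, 0], 0], [[np.float64(0.061), np.float64(-0.013), 0], [0, 0, 0], 0], [[np.float64(0.072), np.float64(-0.019), 0], [0, 0, 0], 0], [[np.float64(0.083), np.float64(-0.025), 0], [0, 0, 0], 0], [[np.float64(0.093), np.float64(-0.032), 0], [0, 0, 0], 0]]
```

Emit:
play_rows([
  [[0.002,0,0.04],[0,0,0],0],
  [[0.002,0,0.08],[0,0,0],0],
  [[0.002,0,0.083],[0,0,0],0],
  [[0.002,0,0.083],[0,0,0],0],
])

```text
t: 3.4
tool_pos: [406.5, -54.1, 38.2]
orientation: [3.141, -0.0, -0.002]
contact_force: [0.5, -0.4, 1.3]
width: -0.1
grasp_force: 0.0
```

Emit:
play_rows([
  [[-0.003,0.012,0.003],[0,0,0],0],
  [[-0.005,0.025,0.005],[0,0,0],0],
  [[-0.007,0.037,0.005],[0,0,0],0],
  [[-0.007,0.05,0.005],[0,0,0],0],
  [[-0.006,0.062,0.005],[0,0,0],0],
  [[-0.005,0.075,0.005],[0,0,0],0],
  [[-0.002,0.087,0.005],[0,0,0],0],
  [[0.002,0.099,0.005],[0,0,0],0],
])

```text
t: 4.2
tool_pos: [409.5, -154.1, 35.3]
orientation: [3.141, -0.001, 0.008]
contact_force: [-0.1, 0.2, 0.0]
width: 0.0
grasp_force: 0.0
```

Emit:
play_rows([
  [[0.005,0.012,0],[0,0,0],0],
  [[0.01,0.023,0],[0,0,0],0],
  [[0.016,0.034,0],[0,0,0],0],
  [[0.024,0.044,0],[0,0,0],0],
  [[0.031,0.054,0],[0,0,0],0],
  [[0.04,0.063,0],[0,0,0],0],
  [[0.05,0.071,0],[0,0,0],0],
  [[0.06,0.079,0],[0,0,0],0],
])

```text
t: 5.0
tool_pos: [469.1, -232.7, 32.9]
orientation: [-3.142, 0.001, 0.001]
contact_force: [-0.3, 0.7, -0.1]
width: -0.3
grasp_force: 0.0
```

```bash
python3 - <<'E'
from m import *
p,d=snap('top','t1.png');P=cloud('top',d)
print(spokes(P,[557.8,-102.3]))
a=cv2.imread('pics/t1.png');cv2.imwrite('pics/t1c.png',cv2.resize(a[90:300,150:430],(800,600),interpolation=cv2.INTER_CUBIC))
E
```

```text
[(np.float64(-1.8), 117, np.float64(0.0)), (np.float64(88.2), 130, np.float64(-0.6)), (np.float64(178.2), 0, None), (np.float64(-91.8), 45, np.float64(1.6))]
```

View pics/t1c.png

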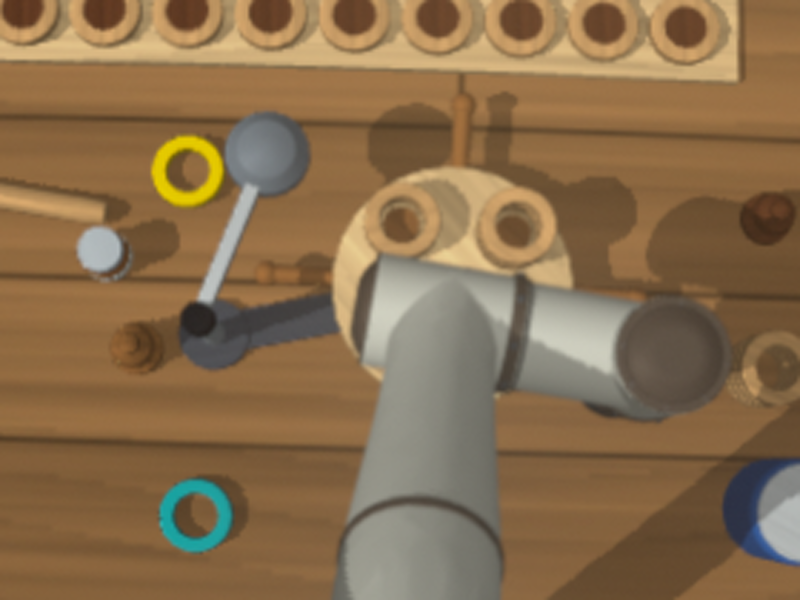

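The wrist covers the near side and the visible spokes look unmoved, at about −2° and 88°. I'll check the stack heights and the side view.

```bash
python3 - <<'E'
from m import *
p,d=snap('top');P=cloud('top',d)
for r,c in [(167,291),(169,331)]:
    q=P[r-16:r+16,c-16:c+16].reshape(-1,3);print(np.percentile(q[:,2],85))
p,d=snap('side','s1.png');P=cloud('side',d)
print(spokes(P,[557.8,-102.3]), state()['tool_pos'],state()['contact_force'])
print(proj('side',[469,-233,33]))
a=cv2.imread('pics/s1.png');cv2.imwrite('pics/s1c.png',cv2.resize(a[130:340,180:460],(800,600),interpolation=cv2.INTER_CUBIC))
E
```

```text
94.52449122422507
110.08200838876824
[(np.float64(-2.8), 156, np.float64(-1.4)), (np.float64(87.2), 0, None), (np.float64(177.2), 176, np.float64(2.0)), (np.float64(-92.8), 167, np.float64(-0.4))] [ 468.74782671 -232.41139198   32.70899601] [-0.74243738  0.18104717  0.29858666]
(np.float64(297.1001680618343), np.float64(308.3196236539842))
```

View pics/s1c.png

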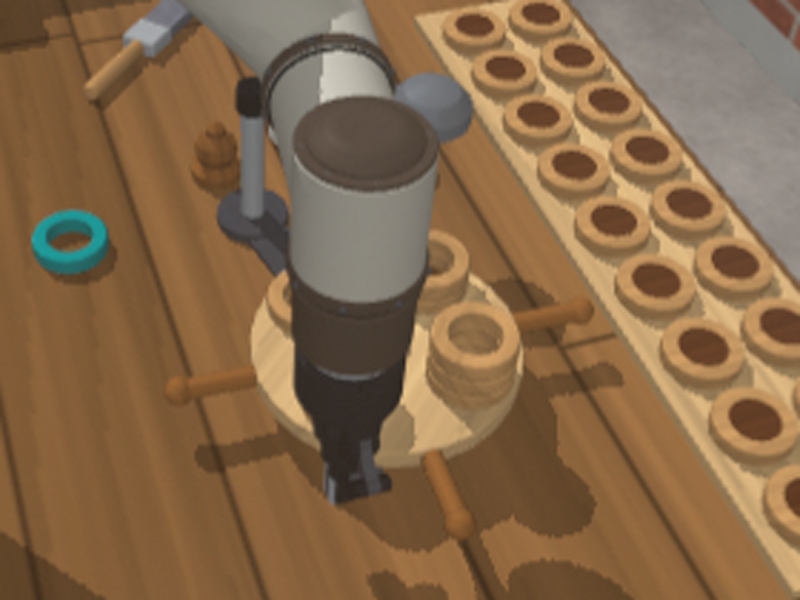

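The fingertip shows at side crop (355,495), close to where it should be, yet the spoke at (210,385) hasn't moved. I'll measure the actual heights of spoke and tip.

```bash
python3 - <<'E'
from m import *
p,d=snap('side');P=cloud('side',d);Q=np.load('top0.npy');S=np.load('side0.npy')
for nm,A in (('top0',Q),('side0',S),('side1',P)):
    v=A[...,:2]-[557.8,-102.3];r=np.hypot(v[...,0],v[...,1]);a=np.degrees(np.arctan2(v[...,1],v[...,0]))
    for c in (-2.4,87.6,177.6,-92.4):
        e=(a-c+180)%360-180
        t=r*np.radians(e)
        k=(abs(t)<5)&(r>125)&(r<180)&(A[...,2]>25)&(A[...,2]<80)
        k2=(abs(t)<40)&(r>125)&(r<180)&(A[...,2]>30)&(A[...,2]<80)
        print(nm,c,k.sum(),np.percentile(A[...,2][k],[5,50,95]).round() if k.any() else '', 'tang ext',np.percentile(t[k2],[2,98]).round(1) if k2.any() else '')
k=(np.hypot(P[...,0]-469,P[...,1]+233)<60)&(P[...,2]>8)&(P[...,2]<130)
q=P[k];
for z in range(10,130,10):
    w=q[(q[:,2]>=z)&(q[:,2]<z+10)]
    if len(w): print(z,len(w),w.min(0).round(),w.max(0).round())
E
```

```text
top0 -2.4 72 [49. 54. 59.] tang ext [-7.2 11.9]
top0 87.6 75 [50. 54. 60.] tang ext [-9.8  8.6]
top0 177.6 76 [50. 55. 59.] tang ext [-9.8  8.1]
top0 -92.4 71 [49. 54. 58.] tang ext [-9. 10.]
side0 -2.4 69 [50. 54. 58.] tang ext [-12.2   5.2]
side0 87.6 61 [52. 54. 57.] tang ext [-10.1  10.3]
side0 177.6 82 [49. 54. 57.] tang ext [-5.7 11.2]
side0 -92.4 95 [51. 54. 58.] tang ext [-9.7  8.4]
side1 -2.4 66 [51. 54. 56.] tang ext [-12.1   6. ]
side1 87.6 0  tang ext 
side1 177.6 81 [50. 54. 56.] tang ext [-6.5 11. ]
side1 -92.4 99 [51. 54. 58.] tang ext [-9.7  7.9]
30 7 [ 472. -211.   37.] [ 523. -176.   39.]
40 32 [ 467. -214.   41.] [ 524. -173.   50.]
50 39 [ 458. -244.   51.] [ 523. -173.   60.]
60 23 [ 458. -247.   62.] [ 474. -227.   69.]
70 15 [ 458. -248.   71.] [ 462. -230.   80.]
80 8 [ 458. -242.   80.] [ 462. -231.   88.]
90 15 [ 455. -263.   90.] [ 461. -219.  100.]
100 45 [ 456. -270.  101.] [ 475. -198.  110.]
110 27 [ 452. -279.  111.] [ 473. -227.  119.]
120 40 [ 452. -286.  120.] [ 463. -218.  130.]
```

```bash
python3 - <<'E'
from m import *
p,d=snap('side','s2.png');P=cloud('side',d)
print(proj('side',[469,-233,33]),proj('side',[469,-233,55]))
for v in range(284,312,2):
    print(v,' '.join('%d,%d,%d'%tuple(P[v,u]) for u in range(290,322,4)),[int(p[v,u].mean()) for u in range(290,322,4)])
a=cv2.imread('pics/s2.png');cv2.imwrite('pics/s2c.png',cv2.resize(a[240:330,240:360],(800,600),interpolation=cv2.INTER_CUBIC))
E
```

```text
(np.float64(297.1001680618343), np.float64(308.3196236539842)) (np.float64(297.5287330740879), np.float64(302.5199182203784))
284 451,-228,121 450,-251,152 457,-256,155 460,-269,171 469,-268,165 475,-273,169 520,-196,53 529,-197,51 [90, 43, 41, 44, 64, 44, 122, 121]
286 470,-177,41 451,-251,144 456,-258,152 459,-272,168 467,-271,164 475,-273,164 518,-202,55 527,-203,52 [105, 43, 40, 44, 70, 43, 122, 118]
288 479,-155,2 451,-250,136 457,-258,144 458,-274,165 467,-272,159 475,-275,160 516,-207,54 524,-210,55 [74, 43, 38, 44, 75, 77, 127, 123]
290 478,-159,0 452,-249,128 458,-256,135 459,-273,156 466,-276,158 508,-205,47 516,-209,49 523,-213,52 [73, 44, 41, 42, 73, 120, 120, 118]
292 476,-164,0 452,-250,123 461,-248,117 473,-241,102 465,-278,155 509,-204,39 516,-210,44 525,-212,43 [74, 46, 43, 40, 74, 105, 118, 118]
294 473,-172,2 457,-239,99 463,-244,103 469,-251,111 465,-280,151 475,-276,141 528,-186,0 537,-188,-1 [74, 47, 41, 42, 72, 73, 82, 80]
296 473,-174,-2 456,-242,96 461,-250,104 459,-275,140 465,-282,147 472,-285,148 480,-286,145 535,-194,0 [73, 57, 40, 68, 64, 74, 51, 80]
298
[... 221 characters left out ...]
,145 531,-204,-1 [85, 107, 40, 40, 45, 72, 46, 79]
302 466,-193,2 457,-239,71 456,-265,106 455,-287,138 461,-293,143 469,-293,141 520,-207,0 529,-209,-1 [95, 107, 42, 39, 44, 68, 71, 81]
304 465,-197,1 458,-239,63 464,-247,71 456,-286,130 500,-207,0 508,-211,2 518,-213,0 527,-215,0 [96, 110, 41, 48, 66, 80, 79, 81]
306 463,-202,0 458,-239,54 465,-245,61 490,-209,0 500,-210,-4 507,-215,0 516,-218,0 525,-220,0 [94, 105, 63, 72, 75, 81, 80, 80]
308 461,-208,2 471,-209,0 480,-211,-1 488,-215,0 497,-217,0 505,-221,1 514,-224,2 523,-225,0 [94, 99, 91, 70, 75, 79, 80, 80]
310 460,-212,0 469,-214,0 478,-216,-2 487,-218,-2 494,-224,3 503,-226,1 513,-227,0 522,-228,-3 [95, 97, 102, 86, 73, 77, 80, 81]
```

View pics/s2c.png

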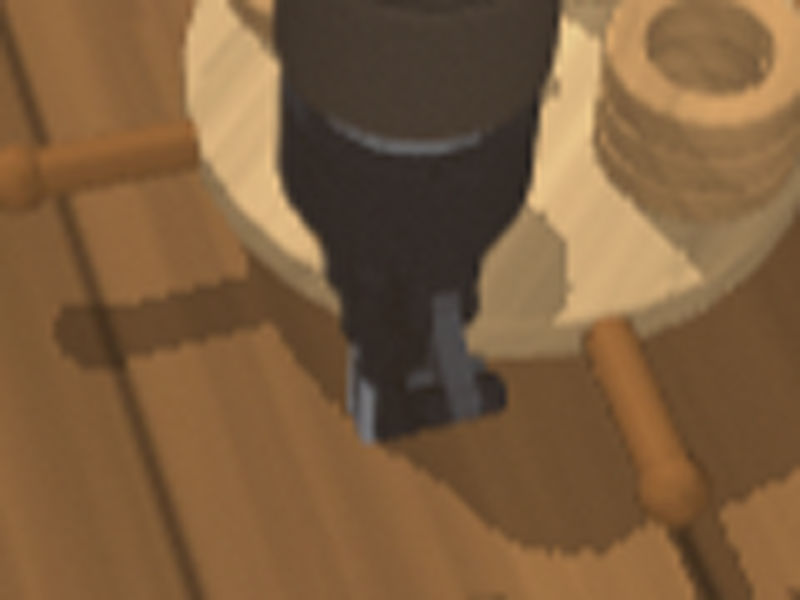

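The tip appears about 20 mm higher than the reported TCP, so it most likely passed just over the spoke. I'll lower it to a reported z of 15 mm, which still clears the bench, and push the next spoke at −92° from here.

Emit:
play_rows([
  [[0,0,0.01],[0,0,0],0],
  [[0,0,0.018],[0,0,0],0],
  [[0.011,0.007,0.018],[0,0,0],0],
  [[0.022,0.013,0.018],[0,0,0],0],
  [[0.033,0.018,0.018],[0,0,0],0],
  [[0.045,0.022,0.018],[0,0,0],0],
  [[0.057,0.025,0.018],[0,0,0],0],
  [[0.07,0.027,0.018],[0,0,0],0],
])

```text
t: 6.05
tool_pos: [537.2, -258.7, 13.9]
orientation: [-3.141, 0.002, 0.005]
contact_force: [-1.5, 1.2, -0.1]
width: 0.1
grasp_force: 0.5
```

```bash
python3 - <<'E'
from m import *
p,d=snap('side');P=cloud('side',d);print(spokes(P,[557.5,-103.5]))
p,d=snap('top');P=cloud('top',d);print(spokes(P,[557.8,-102]))
s=state();print(s['tool_pos'],s['contact_force'],s['joints'],s['width'])
E
```

```text
[(np.float64(-0.8), 123, np.float64(-0.8)), (np.float64(89.2), 115, np.float64(1.3)), (np.float64(179.2), 179, np.float64(1.9)), (np.float64(-90.8), 33, np.float64(-4.6))]
[(np.float64(1.8), 123, np.float64(0.1)), (np.float64(91.8), 120, np.float64(0.0)), (np.float64(-178.2), 0, None), (np.float64(-88.2), 0, None)]
[ 538.99127321 -258.97023046   14.07088998] [ 0.15500647 -0.31709009  0.81370875] [-1.77307636e-01  5.44092244e-01 -2.88434377e-01  2.00075112e-04
 -7.38573048e-01  1.74776788e+00] 0.5959674292216047
```

```bash
cat > arc.py <<'E'
import sys,numpy as np
def arc(a0,a1,n=8,r=.16):
    a=np.radians(np.linspace(a0,a1,n+1));x=r*(np.cos(a)-np.cos(a[0]));y=-r*(np.sin(a)-np.sin(a[0]))
    print(a0,a1,[[round(float(u),3),round(float(v),3)] for u,v in zip(x[1:],y[1:])])
v=list(map(float,sys.argv[1:]))
for a,b in zip(v,v[1:]): arc(a,b)
E
python3 arc.py 262 297 330
```

```text
262.0 297.0 [[0.012, 0.001], [0.024, 0.002], [0.037, 0.001], [0.049, -0.001], [0.061, -0.003], [0.072, -0.006], [0.084, -0.011], [0.095, -0.016]]
297.0 330.0 [[0.01, -0.006], [0.02, -0.012], [0.029, -0.019], [0.037, -0.027], [0.046, -0.035], [0.053, -0.044], [0.06, -0.053], [0.066, -0.063]]
```

Emit:
play_rows([
  [[0.012,0.001,0],[0,0,0],0],
  [[0.024,0.002,0],[0,0,0],0],
  [[0.037,0.001,0],[0,0,0],0],
  [[0.049,-0.001,0],[0,0,0],0],
  [[0.061,-0.003,0],[0,0,0],0],
  [[0.072,-0.006,0],[0,0,0],0],
  [[0.084,-0.011,0],[0,0,0],0],
  [[0.095,-0.016,0],[0,0,0],0],
])

```text
t: 6.95
tool_pos: [634.2, -242.7, 15.1]
orientation: [3.142, -0.001, -0.0]
contact_force: [-2.0, -0.6, 0.9]
width: 0.2
grasp_force: 0.5
```

Emit:
play_rows([
  [[0.01,-0.006,0],[0,0,0],0],
  [[0.02,-0.012,0],[0,0,0],0],
  [[0.029,-0.019,0],[0,0,0],0],
  [[0.037,-0.027,0],[0,0,0],0],
  [[0.046,-0.035,0],[0,0,0],0],
  [[0.053,-0.044,0],[0,0,0],0],
  [[0.06,-0.053,0],[0,0,0],0],
  [[0.064,-0.06,0],[0,0,0],0],
])

```text
t: 7.75
tool_pos: [698.2, -182.2, 15.2]
orientation: [3.141, -0.0, 0.001]
contact_force: [-1.2, -0.4, -0.6]
width: -0.4
grasp_force: 0.4
```

```bash
python3 - <<'E'
from m import *
p,d=snap('side');P=cloud('side',d);print(spokes(P,[557.5,-103.5]))
p,d=snap('top');P=cloud('top',d);print(spokes(P,[557.8,-102]))
s=state();print(s['tool_pos'],s['contact_force'],s['t'])
E
```

```text
[(np.float64(-22.6), 80, np.float64(-1.3)), (np.float64(67.4), 106, np.float64(0.8)), (np.float64(157.4), 171, np.float64(2.2)), (np.float64(-112.6), 167, np.float64(0.9))]
[(np.float64(-21.4), 46, np.float64(-0.4)), (np.float64(68.6), 68, np.float64(0.6)), (np.float64(158.6), 0, None), (np.float64(-111.4), 133, np.float64(0.1))]
[ 698.32938833 -181.86601971   15.20110533] [-0.11231929 -0.1677945  -0.5834997 ] 7.85
```

Emit:
play_rows([
  [[-0.004,0.007,0],[0,0,0],0],
  [[-0.004,0.007,-0.05],[0,0,0],0],
  [[-0.004,0.007,-0.1],[0,0,0],0],
  [[-0.03,0.012,-0.12],[0,0,0],0],
  [[-0.08,0.025,-0.12],[0,0,0],0],
  [[-0.13,0.03,-0.12],[0,0,0],0],
  [[-0.18,0.04,-0.12],[0,0,0],0],
  [[-0.23,0.05,-0.12],[0,0,0],0],
])

```text
t: 8.65
tool_pos: [468.4, -233.1, 135.4]
orientation: [3.141, -0.002, 0.001]
contact_force: [0.9, -1.0, 0.4]
width: -0.4
grasp_force: 0.0
```

Emit:
play_rows([
  [[-0.003,0.003,0],[0,0,0],0],
  [[-0.003,0.003,0],[0,0,0],0],
  [[-0.003,0.003,0.04],[0,0,0],0],
  [[-0.003,0.003,0.08],[0,0,0],0],
  [[-0.003,0.003,0.12],[0,0,0],0],
  [[-0.003,0.003,0.12],[0,0,0],0],
])

```text
t: 9.25
tool_pos: [465.3, -234.5, 10.3]
orientation: [-3.139, 0.003, 0.016]
contact_force: [-0.6, 0.5, -0.1]
width: 0.3
grasp_force: 0.0
```

```bash
python3 - <<'E'
from m import *
s=state();print(s['tool_pos'],s['contact_force'],s['t'])
v=s['tool_pos'][:2]-np.array([557.8,-102.3]);print(np.hypot(*v),np.degrees(np.arctan2(v[1],v[0]))%360)
E
python3 arc.py 235 273 308
```

```text
[ 465.31232716 -234.51341984   10.25362706] [-0.55548897  0.49617723 -0.0519896 ] 9.25
161.3516594689828 235.02593496670517
235.0 273.0 [[0.011, 0.007], [0.023, 0.013], [0.035, 0.019], [0.048, 0.023], [0.061, 0.026], [0.074, 0.028], [0.087, 0.029], [0.1, 0.029]]
273.0 308.0 [[0.012, -0.001], [0.024, -0.003], [0.036, -0.006], [0.048, -0.01], [0.059, -0.015], [0.07, -0.02], [0.08, -0.027], [0.09, -0.034]]
```

Emit:
play_rows([
  [[0.011,0.007,-0.002],[0,0,0],0],
  [[0.023,0.013,-0.002],[0,0,0],0],
  [[0.035,0.019,-0.002],[0,0,0],0],
  [[0.048,0.023,-0.002],[0,0,0],0],
  [[0.061,0.026,-0.002],[0,0,0],0],
  [[0.074,0.028,-0.002],[0,0,0],0],
  [[0.087,0.029,-0.002],[0,0,0],0],
  [[0.1,0.029,-0.002],[0,0,0],0],
])

```text
t: 10.05
tool_pos: [570.1, -264.8, 19.3]
orientation: [3.141, -0.001, 0.003]
contact_force: [-1.1, 1.6, -0.5]
width: -0.3
grasp_force: 0.5
```

Emit:
play_rows([
  [[0.012,-0.001,0],[0,0,0],0],
  [[0.024,-0.003,0],[0,0,0],0],
  [[0.036,-0.006,0],[0,0,0],0],
  [[0.048,-0.01,0],[0,0,0],0],
  [[0.059,-0.015,0],[0,0,0],0],
  [[0.07,-0.02,0],[0,0,0],0],
  [[0.08,-0.027,0],[0,0,0],0],
  [[0.09,-0.034,0],[0,0,0],0],
])

```text
t: 10.85
tool_pos: [658.7, -229.7, 17.0]
orientation: [-3.142, 0.001, 0.001]
contact_force: [-1.5, -0.1, 0.2]
width: 0.1
grasp_force: 0.5
```

```bash
python3 - <<'E'
from m import *
p,d=snap('side');P=cloud('side',d);print(spokes(P,[557.5,-103.5]))
p,d=snap('top','t3.png');P=cloud('top',d);print(spokes(P,[557.8,-102]))
s=state();print(s['tool_pos'],s['contact_force'],s['t'])
v=s['tool_pos'][:2]-np.array([557.8,-102.3]);print(np.hypot(*v),np.degrees(np.arctan2(v[1],v[0]))%360)
print('cap',circ(P,(512,128),15,162,195),circ(P,(512,128),13,150,195))
# steel base of post & bar: dark pixels near bench
g=p.max(2)
k=(g<85)&(P[...,2]<14)&(P[...,2]>-3)&(np.hypot(P[...,0]-512,P[...,1]-128)<60)
print('foot',P[k].mean(0),k.sum(),P[k].min(0),P[k].max(0))
E
```

```text
[(np.float64(-44.6), 64, np.float64(-1.7)), (np.float64(45.4), 111, np.float64(0.1)), (np.float64(135.4), 150, np.float64(2.0)), (np.float64(-134.6), 170, np.float64(1.3))]
[(np.float64(-43.0), 22, np.float64(-1.6)), (np.float64(47.0), 123, np.float64(1.0)), (np.float64(137.0), 41, np.float64(-0.4)), (np.float64(-133.0), 136, np.float64(-0.1))]
[ 660.03489647 -229.19033987   17.11986882] [ 0.05848353  0.4550996  -0.23112471] 10.95
162.9513191337266 308.85821499395723
cap (array([513.11798096, 125.92362976]), array([509.7502 , 128.55266], dtype=float32), 97) (array([515.7086792 , 126.25545502]), array([512.91113, 126.08835], dtype=float32), 150)
foot [508.68710313 107.95823094  10.19585644] 339 [476.05633172  68.48555029  -1.35260432] [538.25553405 179.43722642  13.9700719 ]
```

Emit:
play_rows([
  [[0.004,-0.004,0],[0,0,0],0],
  [[0.008,-0.008,0],[0,0,0],0],
  [[0.012,-0.011,0],[0,0,0],0],
  [[0.015,-0.014,0],[0,0,0],0],
  [[0.017,-0.016,0],[0,0,0],0],
  [[0.018,-0.017,0],[0,0,0],0],
  [[0.018,-0.017,0],[0,0,0],0],
  [[0.018,-0.017,0],[0,0,0],0],
])

```text
t: 11.75
tool_pos: [676.3, -213.5, 17.2]
orientation: [3.142, -0.001, 0.001]
contact_force: [0.1, -0.8, 0.5]
width: 0.3
grasp_force: 0.0
```

Emit:
play_rows([
  [[-0.015,0.017,0],[0,0,0],0],
  [[-0.03,0.034,0],[0,0,0],0],
  [[-0.05,0.08,-0.02],[0,0,0],0],
  [[-0.08,0.12,-0.02],[0,0,0],0],
  [[-0.08,0.12,-0.06],[0,0,0],0],
  [[-0.08,0.12,-0.11],[0,0,0],0],
  [[-0.08,0.12,-0.13],[0,0,0],0],
])

```text
t: 12.45
tool_pos: [596.4, -336.7, 153.1]
orientation: [3.137, -0.004, 0.012]
contact_force: [2.0, -0.5, 0.9]
width: 0.1
grasp_force: 0.0
```

```bash
cat > look.py <<'E'
from m import *
for c in ('top','side'):
    p,d=snap(c,'look_%s.png'%c);P=cloud(c,d)
    ax=np.array([557.8,-101.9] if c=='top' else [557.5,-103.6])
    print(c,'hub',circ(P,ax,12,59,75)[1:], spokes(P,ax))
    a0,b0,k=circ(P,ax+75*np.array([-.19,.98]),36,103,116); print('tall',a0,b0,k,np.degrees(np.arctan2(*(a0-ax)[::-1])),np.hypot(*(a0-ax)))
    q=P[(p.max(2)<95)&(P[...,2]>3)&(P[...,2]<14)];v=q[:,:2]-ax;r=np.hypot(*v.T)
    e=wrap(np.arctan2(v[:,1],v[:,0])-np.radians(101.2))*r
    k=(r>125)&(r<200)&(abs(e)<35);print('bar',k.sum(),'lat mean',e[k].mean().round(1),np.percentile(e[k],[3,97]).round(1),'deg',101.2+np.degrees((e[k]/r[k]).mean()))
s=state();print(s['tool_pos'],s['t'])
E
python3 look.py; python3 -c "
import cv2
a=cv2.imread('pics/look_top.png');cv2.imwrite('pics/t4c.png',cv2.resize(a[110:290,180:420],(800,600),interpolation=cv2.INTER_CUBIC))"
```

```text
top hub (array([ 557.84454, -101.34784], dtype=float32), 98) [(np.float64(-35.0), 50, np.float64(1.3)), (np.float64(55.0), 121, np.float64(-0.2)), (np.float64(145.0), 132, np.float64(-0.4)), (np.float64(-125.0), 0, None)]
tall [546.62658691 -27.8994503 ] [546.3658  -27.61481] 373 98.5862852354804 74.83933802203765
bar 357 lat mean 2.6 [-16.  21.] deg 102.11221686401954
side hub (array([ 556.6968  , -105.262474], dtype=float32), 100) [(np.float64(-35.0), 57, np.float64(-2.0)), (np.float64(55.0), 104, np.float64(-0.6)), (np.float64(145.0), 158, np.float64(1.0)), (np.float64(-125.0), 169, np.float64(0.1))]
tall [544.89575195 -29.58786583] [544.5225   -32.302505] 345 99.66473657550607 75.07771355937803
bar 176 lat mean 5.0 [-14.6  22.1] deg 102.88689039147017
[ 596.82933012 -335.87894918  152.52132118] 12.55
```

View pics/t4c.png

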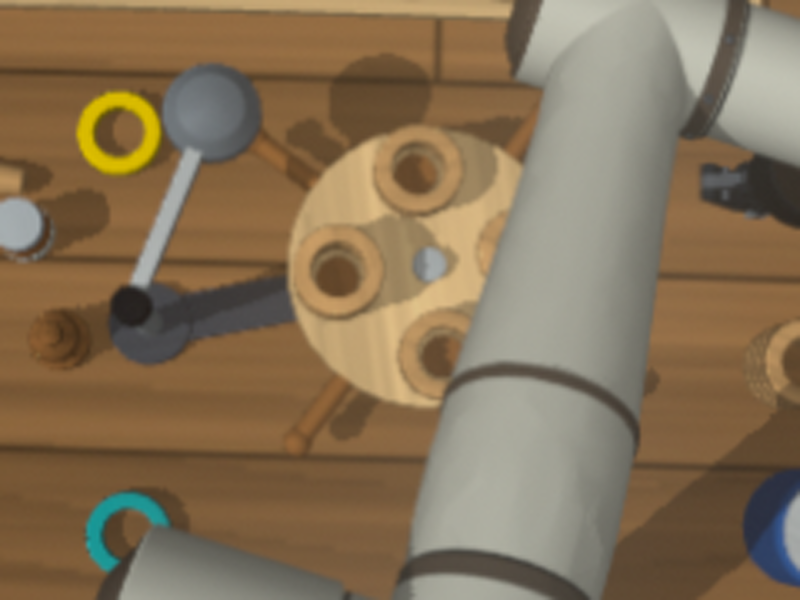

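The tall stack is now at top crop (338,270), on the post's side. Its direction by the spokes is about 100.0°, against about 101.6° for the bar and post, so it needs a nudge of about 1.8°.

Emit:
play_rows([
  [[0,0,0.05],[0,0,0],0],
  [[0,0,0.1],[0,0,0],0],
  [[0.03,-0.04,0.115],[0,0,0],0],
  [[0.05,-0.075,0.13],[0,0,0],0],
  [[0.06,-0.097,0.13],[0,0,0],0],
  [[0.068,-0.106,0.13],[0,0,0],0],
  [[0.074,-0.113,0.13],[0,0,0],0],
  [[0.078,-0.118,0.13],[0,0,0],0],
])

```text
t: 13.35
tool_pos: [674.0, -216.1, 17.2]
orientation: [3.142, -0.003, 0.0]
contact_force: [-0.8, -0.6, 0.0]
width: -0.2
grasp_force: 0.0
```

Emit:
play_rows([
  [[0.002,-0.002,0],[0,0,0],0],
  [[0.004,-0.004,0],[0,0,0],0],
  [[0.005,-0.005,0],[0,0,0],0],
  [[0.006,-0.006,0],[0,0,0],0],
  [[0.006,-0.006,0],[0,0,0],0],
  [[0.006,-0.006,0],[0,0,0],0],
])

```text
t: 13.95
tool_pos: [679.9, -209.6, 17.1]
orientation: [3.142, -0.002, -0.0]
contact_force: [-0.6, -0.4, 0.7]
width: 0.1
grasp_force: 0.4
```

Emit:
play_rows([
  [[-0.015,0.017,0],[0,0,0],0],
  [[-0.03,0.034,0],[0,0,0],0],
  [[-0.05,0.08,-0.02],[0,0,0],0],
  [[-0.08,0.12,-0.02],[0,0,0],0],
  [[-0.08,0.12,-0.06],[0,0,0],0],
  [[-0.08,0.12,-0.11],[0,0,0],0],
  [[-0.08,0.12,-0.14],[0,0,0],0],
])

```text
t: 14.65
tool_pos: [599.4, -332.2, 161.5]
orientation: [3.139, -0.005, 0.007]
contact_force: [0.1, 0.2, 0.8]
width: -0.0
grasp_force: 0.0
```

```bash
python3 look.py
```

```text
top hub (array([ 558.2425 , -101.74688], dtype=float32), 99) [(np.float64(-33.2), 41, np.float64(1.8)), (np.float64(56.8), 121, np.float64(-0.1)), (np.float64(146.8), 133, np.float64(-0.4)), (np.float64(-123.2), 0, None)]
tall [544.46020508 -28.07829857] [544.3304   -28.129864] 366 100.24297777944355 75.01728954558345
bar 359 lat mean 2.8 [-15.9  21.3] deg 102.16210679755812
side hub (array([ 556.7415, -105.3163], dtype=float32), 98) [(np.float64(-33.4), 92, np.float64(-1.6)), (np.float64(56.6), 108, np.float64(-0.4)), (np.float64(146.6), 160, np.float64(1.1)), (np.float64(-123.4), 168, np.float64(0.1))]
tall [542.11486816 -30.40219116] [541.7281   -32.640347] 354 101.8699685290789 74.79720248964901
bar 173 lat mean 5.1 [-15.1  22. ] deg 102.92278293233385
[ 601.52659912 -332.28567939  164.08641855] 14.75
```

Emit:
play_rows([
  [[0,0,-0.045],[0,0,0],0],
  [[0,0,-0.09],[0,0,0],0],
  [[0,-0.05,-0.1],[0,0,0],0],
  [[0,-0.1,-0.1],[0,0,0],0],
  [[0,-0.15,-0.1],[0,0,0],0],
  [[0,-0.2,-0.1],[0,0,0],0],
  [[0,-0.25,-0.1],[0,0,0],0],
  [[0,-0.3,-0.1],[0,0,0],0],
])

```text
t: 15.55
tool_pos: [598.9, -29.6, 256.5]
orientation: [-3.141, 0.003, 0.001]
contact_force: [1.1, 0.2, 0.2]
width: -0.2
grasp_force: 0.0
```

Emit:
play_rows([
  [[0,-0.05,0],[0,0,0],0],
  [[0,-0.1,0],[0,0,0],0],
  [[0,-0.15,0],[0,0,0],0],
  [[0,-0.166,0],[0,0,0],0],
  [[0,-0.166,0],[0,0,0],0],
])

```text
t: 16.05
tool_pos: [599.7, 136.9, 256.1]
orientation: [3.141, 0.003, -0.002]
contact_force: [-1.0, -0.2, 0.1]
width: 0.2
grasp_force: 0.0
```

```bash
python3 - <<'E'
from m import *
s=state();print(s['tool_pos'],s['contact_force'],s['t'],s['joints'])
p,d=snap('side','s5.png');print(proj('side',s['tool_pos']))
a=cv2.imread('pics/s5.png');cv2.imwrite('pics/s5c.png',cv2.resize(a[60:270,180:460],(800,600),interpolation=cv2.INTER_CUBIC))
E
```

```text
[599.70684408 136.86959999 256.05545494] [-0.99406857 -0.24717175  0.06583055] 16.05 [ 4.86946181e-01  3.42604210e-01  5.74759395e-02 -4.59777065e-04
 -1.28716778e+00  1.08573442e+00]
(np.float64(301.9937822952678), np.float64(121.71172729569645))
```

View pics/s5c.png

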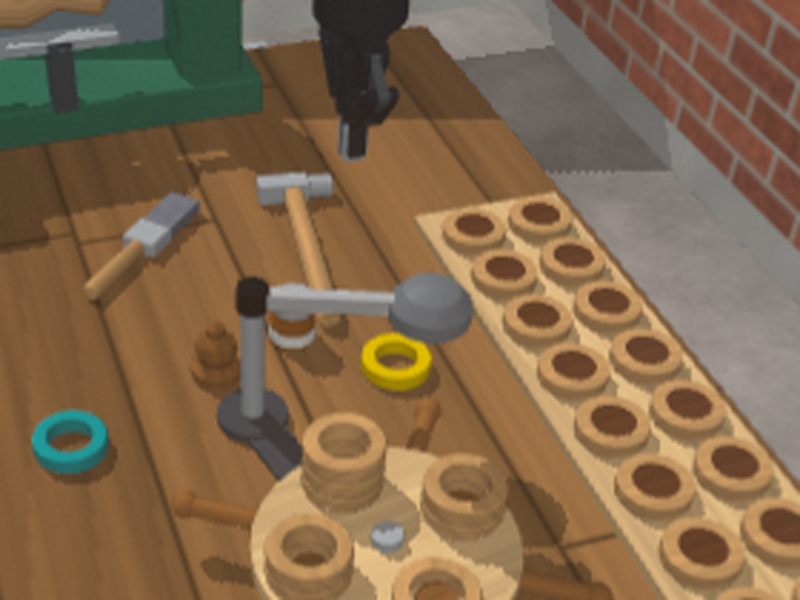

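The fingertip shows at side crop (352,155), about 18 mm above its reported height. The post is at (252,350), the head at (430,305), and the tall stack (343,460) stands over the bar. I'll go down to a reported z of about 110 mm beside the arm.

Emit:
play_rows([
  [[0.003,0.003,0.04],[0,0,0],0],
  [[0.003,0.003,0.08],[0,0,0],0],
  [[0.003,0.003,0.12],[0,0,0],0],
  [[0.003,0.003,0.146],[0,0,0],0],
  [[0.003,0.003,0.146],[0,0,0],0],
])

```text
t: 16.6
tool_pos: [600.2, 129.1, 106.5]
orientation: [3.138, -0.007, -0.015]
contact_force: [-0.4, -0.1, 0.5]
width: -0.0
grasp_force: 0.0
```

```bash
python3 - <<'E'
from m import *
s=state();print(s['tool_pos'],s['contact_force'],s['t'])
post=np.array([510.3,127.8])
# finger path: arm direction th, finger at post+85u+c*n
def f(th,c=22,rho=85):
    t=np.radians(th);return post+rho*np.array([np.cos(t),np.sin(t)])+c*np.array([-np.sin(t),np.cos(t)])
p0=s['tool_pos'][:2]
W=[f(th) for th in np.linspace(-21,-70,17)]
print([[round(float(w[0]-p0[0])/1e3,3),round(-float(w[1]-p0[1])/1e3,3)] for w in W])
E
```

```text
[600.24252645 129.0940177  106.53663627] [-0.38845348 -0.12100253  0.49803532] 16.6
[[-0.003, 0.011], [-0.003, 0.016], [-0.004, 0.02], [-0.005, 0.025], [-0.007, 0.03], [-0.008, 0.034], [-0.01, 0.038], [-0.012, 0.042], [-0.015, 0.047], [-0.017, 0.05], [-0.02, 0.054], [-0.023, 0.058], [-0.026, 0.061], [-0.029, 0.065], [-0.033, 0.068], [-0.036, 0.071], [-0.04, 0.074]]
```

Emit:
play_rows([
  [[-0.005,0.01,0],[0,0,0],0],
  [[-0.005,0.018,0],[0,0,0],0],
  [[-0.006,0.025,0],[0,0,0],0],
  [[-0.008,0.03,0],[0,0,0],0],
  [[-0.009,0.034,0],[0,0,0],0],
  [[-0.011,0.039,0],[0,0,0],0],
  [[-0.013,0.043,0],[0,0,0],0],
  [[-0.015,0.047,0],[0,0,0],0],
])

```text
t: 17.4
tool_pos: [588.1, 85.5, 111.1]
orientation: [-3.142, 0.001, 0.0]
contact_force: [-0.5, 1.4, -0.1]
width: 0.5
grasp_force: 0.5
```

```bash
cat > lamp.py <<'E'
from m import *
s=state();print(s['tool_pos'],s['contact_force'],s['t'])
post=np.array([510.3,127.8])
for c in ('top','side'):
    p,d=snap(c,'lamp_%s.png'%c);P=cloud(c,d)
    v=P[...,:2]-post;r=np.hypot(v[...,0],v[...,1]);a=np.degrees(np.arctan2(v[...,1],v[...,0]))
    rr=p.astype(int);grey=(rr.max(2)-rr.min(2)<28)
    for nm,r0,r1,z0,z1 in [('arm',25,115,148,164),('head',125,195,150,178)]:
        k=grey&(r>r0)&(r<r1)&(P[...,2]>z0)&(P[...,2]<z1)&(a<0)&(a>-110)
        print(c,nm,k.sum(),P[k].mean(0).round(1) if k.any() else '',np.median(a[k]).round(1) if k.any() else '')
E
python3 lamp.py
```

```text
[588.10506118  85.46808697 111.07729453] [-0.47565864  1.44725111 -0.09977425] 17.4
top arm 150 [552.2  87.2 159.2] -44.4
top head 549 [626.3  16.4 167.2] -43.8
side arm 258 [561.1  76.  156.4] -47.4
side head 519 [619.    4.7 165. ] -49.3
```

```bash
python3 - <<'E'
from m import *
post=np.array([510.3,127.8]);p0=np.array([588.1,85.5])
def f(th,c=23.,rho=85):
    t=np.radians(th);return post+rho*np.array([np.cos(t),np.sin(t)])+c*np.array([-np.sin(t),np.cos(t)])
print([[round(float(w[0]-p0[0])/1e3,3),round(-float(w[1]-p0[1])/1e3,3)] for w in [f(t) for t in list(np.linspace(-47,-68,8))+[-72,-75,-78.3]]],f(-78.3))
E
```

```text
[[-0.003, 0.004], [-0.006, 0.008], [-0.008, 0.012], [-0.011, 0.015], [-0.014, 0.019], [-0.018, 0.022], [-0.021, 0.025], [-0.025, 0.028], [-0.03, 0.031], [-0.034, 0.034], [-0.038, 0.036]] [550.05904475  49.23016889]
```

Emit:
play_rows([
  [[-0.003,0.004,0],[0,0,0],0],
  [[-0.006,0.008,0],[0,0,0],0],
  [[-0.011,0.015,0],[0,0,0],0],
  [[-0.016,0.02,0],[0,0,0],0],
  [[-0.021,0.025,0],[0,0,0],0],
  [[-0.025,0.028,0],[0,0,0],0],
  [[-0.028,0.03,0],[0,0,0],0],
  [[-0.03,0.031,0],[0,0,0],0],
])

```text
t: 18.3
tool_pos: [558.1, 54.4, 111.2]
orientation: [3.141, -0.001, 0.0]
contact_force: [0.1, 0.1, -0.5]
width: 0.0
grasp_force: 0.5
```

Emit:
play_rows([
  [[0,0,0],[0,0,0],0],
  [[0.025,-0.02,0],[0,0,0],0],
  [[0.07,-0.03,0],[0,0,0],0],
  [[0.11,-0.04,0],[0,0,0],0],
  [[0.12,-0.07,-0.05],[0,0,0],0],
  [[0.12,-0.11,-0.1],[0,0,0],0],
  [[0.12,-0.15,-0.13],[0,0,0],0],
  [[0.12,-0.2,-0.13],[0,0,0],0],
])

```text
t: 19.1
tool_pos: [680.3, 237.0, 242.5]
orientation: [-3.14, 0.004, -0.011]
contact_force: [0.8, 0.4, 0.1]
width: -0.3
grasp_force: 0.0
```

```bash
python3 lamp.py; python3 -c "
import cv2
a=cv2.imread('pics/lamp_top.png');cv2.imwrite('pics/t6c.png',cv2.resize(a[110:290,180:420],(800,600),interpolation=cv2.INTER_CUBIC))"
```

```text
[680.3163307  237.04120373 242.46278377] [0.82376612 0.37006021 0.11285383] 19.1
top arm 208 [533.2  61.7 158.6] -71.0
top head 643 [562.8 -21.  166.8] -70.7
side arm 205 [531.2  59.7 156.6] -73.7
side head 565 [559.4 -33.6 165. ] -73.7
```

View pics/t6c.png

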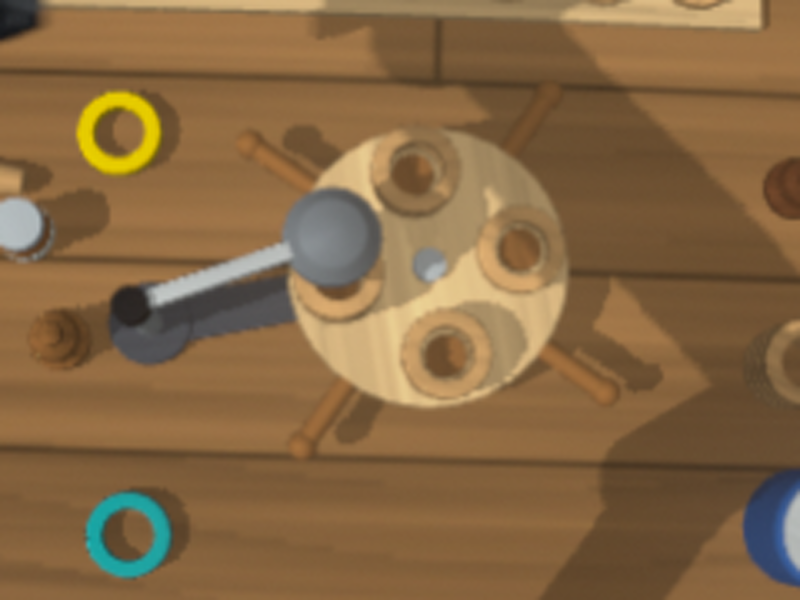

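The lamp head is at top crop (333,237), and the stack's centre is at about (338,275) beneath it. The lamp still has about 7° to go. All four spokes are in view now, so I'll recheck the turntable.

```bash
python3 look.py; python3 - <<'E'
from m import *
p,d=snap('top');P=cloud('top',d)
for n in ('lamp_head','tall_stack'):
    for r in masks_of('top',n)[:2]: print(n,r['score'],r['bbox'])
R=np.array(camera_model('top')['R']);t=np.array(camera_model('top')['t']).ravel();print('cam',-R.T@t)
# head rim circle: compare projected rim for candidate centres with grey head silhouette
m=((p.astype(int).max(2)-p.astype(int).min(2)<28)&(P[...,2]>140)&(P[...,2]<180)&(np.hypot(P[...,0]-562,P[...,1]+21)<48))
m=cv2.morphologyEx(m.astype(np.uint8),cv2.MORPH_OPEN,np.ones((9,9)))
vs,us=np.nonzero(m);print('head px',us.min(),us.max(),vs.min(),vs.max(),us.mean(),vs.mean())
for X in ([562.8,-21,155],[562.8,-21,165],[544,-28.5,155],[544,-28.5,109],[542.6,-28.9,155]): print(X,np.round(proj('top',X),1))
E
```

```text
top hub (array([ 557.7889 , -102.12095], dtype=float32), 96) [(np.float64(-33.6), 128, np.float64(0.4)), (np.float64(56.4), 128, np.float64(0.2)), (np.float64(146.4), 131, np.float64(-0.1)), (np.float64(-123.6), 131, np.float64(-0.5))]
tall [543.33868408 -28.28824043] [526.8391   -32.323826] 191 101.11443683517749 75.01880300742941
bar 352 lat mean 2.8 [-15.6  20.7] deg 102.15379167385241
side hub (array([ 556.81354, -105.27701], dtype=float32), 98) [(np.float64(-33.5), 184, np.float64(-1.2)), (np.float64(56.5), 106, np.float64(-0.3)), (np.float64(146.5), 161, np.float64(1.3)), (np.float64(-123.5), 171, np.float64(0.3))]
tall [541.51623535 -30.86011314] [536.6187   -40.068096] 269 102.39313486977609 74.4753104872469
bar 174 lat mean 4.6 [-14.8  21.9] deg 102.7519361693355
[677.78214781 237.86940756 236.28735525] 19.3
lamp_head 0.7 [212.4, 166.8, 297.6, 211.0]
lamp_head 0.54 [402.5, 251.6, 447.4, 288.5]
tall_stack 0.56 [265.5, 184.8, 295.1, 209.2]
cam [ 387.65745999   -6.0432576  1357.32826493]
head px 265 293 167 194 278.78765060240966 180.71536144578315
[562.8, -21, 155] [279.2 181.3]
[562.8, -21, 165] [279.3 180.7]
[544, -28.5, 155] [282.  188.8]
[544, -28.5, 109] [281.7 191.1]
[542.6, -28.9, 155] [282.2 189.4]
```

Emit:
play_rows([
  [[0,0.05,0],[0,0,0],0],
  [[0,0.09,0.03],[0,0,0],0],
  [[0,0.13,0.08],[0,0,0],0],
  [[-0.01,0.16,0.125],[0,0,0],0],
  [[-0.05,0.17,0.13],[0,0,0],0],
  [[-0.09,0.178,0.13],[0,0,0],0],
  [[-0.105,0.19,0.13],[0,0,0],0],
  [[-0.112,0.196,0.13],[0,0,0],0],
])

```text
t: 20.25
tool_pos: [564.2, 38.4, 107.1]
orientation: [3.141, -0.004, -0.002]
contact_force: [-0.7, -0.4, 0.4]
width: 0.3
grasp_force: 0.0
```

Emit:
play_rows([
  [[-0.004,0.002,0],[0,0,0],0],
  [[-0.008,0.004,0],[0,0,0],0],
  [[-0.011,0.006,0],[0,0,0],0],
  [[-0.014,0.008,0],[0,0,0],0],
  [[-0.016,0.009,0],[0,0,0],0],
  [[-0.018,0.009,0],[0,0,0],0],
  [[-0.018,0.009,0],[0,0,0],0],
])

```text
t: 20.95
tool_pos: [547.9, 31.8, 107.0]
orientation: [3.141, -0.001, -0.001]
contact_force: [-0.2, 0.3, -0.7]
width: -0.2
grasp_force: 0.0
```

Emit:
play_rows([
  [[0,0,0],[0,0,0],0],
  [[0.025,-0.02,0],[0,0,0],0],
  [[0.07,-0.03,0],[0,0,0],0],
  [[0.11,-0.04,0],[0,0,0],0],
  [[0.12,-0.07,-0.05],[0,0,0],0],
  [[0.12,-0.11,-0.1],[0,0,0],0],
  [[0.12,-0.15,-0.13],[0,0,0],0],
  [[0.12,-0.2,-0.13],[0,0,0],0],
])

```text
t: 21.75
tool_pos: [670.2, 214.3, 238.3]
orientation: [-3.139, 0.004, -0.011]
contact_force: [1.1, 0.3, 0.7]
width: -0.4
grasp_force: 0.0
```

```bash
cat >> lamp.py <<'E'
p,d=snap('top');P=cloud('top',d)
m=((p.astype(int).max(2)-p.astype(int).min(2)<28)&(P[...,2]>140)&(P[...,2]<180)&(np.hypot(P[...,0]-545,P[...,1]+27)<48))
m=cv2.morphologyEx(m.astype(np.uint8),cv2.MORPH_OPEN,np.ones((9,9)))
vs,us=np.nonzero(m);print('head px',us.min(),us.max(),vs.min(),vs.max(),us.mean(),vs.mean())
E
python3 lamp.py; python3 look.py|grep -v bar
```

```text
[670.24413515 214.25197168 238.25161646] [1.13492953 0.30386751 0.66601346] 21.75
top arm 203 [522.3  59.3 158.8] -80.3
top head 655 [538.2 -28.3 166.9] -80.0
side arm 191 [520.1  58.5 157.2] -82.7
side head 573 [535.4 -40.6 165.3] -82.1
head px 269 295 178 204 281.6489533011272 190.64090177133656
top hub (array([ 557.26624, -100.93917], dtype=float32), 97) [(np.float64(-33.6), 128, np.float64(0.4)), (np.float64(56.4), 130, np.float64(0.1)), (np.float64(146.4), 128, np.float64(-0.1)), (np.float64(-123.6), 134, np.float64(-0.5))]
tall [0. 0.] [nan nan] 0 169.64725341755602 567.0312601612013
side hub (array([ 556.6102 , -105.31354], dtype=float32), 98) [(np.float64(-33.5), 185, np.float64(-1.2)), (np.float64(56.5), 110, np.float64(-0.3)), (np.float64(146.5), 160, np.float64(1.3)), (np.float64(-123.5), 166, np.float64(0.3))]
tall [542.15258789 -32.2780571 ] [536.76544 -47.92603] 209 102.14401104730108 72.9545241757884
[667.68373121 213.65856927 231.98661419] 22.0m.py:6: RuntimeWarning: Mean of empty slice.
  return np.array(cv2.minEnclosingCircle(q)[0]),q.mean(0),len(q)
  ret = um.true_divide(
```

The lamp overshot by about 1.9° because the return move had drifted 15 mm in y. I'll go over to the arm's other side and nudge it back.

Emit:
play_rows([
  [[0,0,-0.03],[0,0,0],0],
  [[-0.035,0.034,-0.04],[0,0,0],0],
  [[-0.07,0.068,-0.04],[0,0,0],0],
  [[-0.105,0.102,-0.04],[0,0,0],0],
  [[-0.14,0.136,-0.04],[0,0,0],0],
  [[-0.175,0.168,-0.04],[0,0,0],0],
  [[-0.182,0.176,-0.04],[0,0,0],0],
  [[-0.182,0.176,-0.04],[0,0,0],0],
])

```text
t: 22.8
tool_pos: [484.8, 35.6, 273.5]
orientation: [-3.141, 0.006, -0.001]
contact_force: [0.7, -0.7, -0.0]
width: 0.0
grasp_force: 0.0
```

Emit:
play_rows([
  [[0,0,0],[0,0,0],0],
  [[0,0,0],[0,0,0],0],
])

```text
t: 23.0
tool_pos: [487.1, 38.3, 272.6]
orientation: [3.141, -0.001, -0.001]
contact_force: [0.5, 0.5, 0.1]
width: 0.1
grasp_force: 0.0
```

Emit:
play_rows([
  [[0,0,0.04],[0,0,0],0],
  [[0,0,0.08],[0,0,0],0],
  [[0,0,0.12],[0,0,0],0],
  [[0,0,0.155],[0,0,0],0],
  [[0,0,0.164],[0,0,0],0],
  [[0,0,0.164],[0,0,0],0],
  [[0,0,0.164],[0,0,0],0],
])

```text
t: 23.7
tool_pos: [487.9, 38.5, 110.3]
orientation: [-3.141, -0.0, -0.004]
contact_force: [0.4, 0.7, 0.3]
width: 0.2
grasp_force: 0.0
```

```bash
python3 lamp.py
```

```text
[487.88914606  38.53883123 110.31150964] [0.39563935 0.66024939 0.26444023] 23.7
top arm 0  
top head 599 [539.4 -30.8 167.5] -79.9
side arm 127 [512.4  32.9 156.8] -82.5
side head 576 [535.2 -40.8 165.2] -82.2
head px 271 295 177 203 283.18390804597703 189.58429118773947
```

Emit:
play_rows([
  [[0.006,0,0],[0,0,0],0],
  [[0.012,-0.001,0],[0,0,0],0],
  [[0.015,-0.002,0],[0,0,0],0],
  [[0.017,-0.002,0],[0,0,0],0],
  [[0.0185,-0.002,0],[0,0,0],0],
  [[0.0185,-0.002,0],[0,0,0],0],
  [[0.0185,-0.002,0],[0,0,0],0],
])

```text
t: 24.55
tool_pos: [504.5, 39.8, 109.0]
orientation: [3.141, -0.001, -0.0]
contact_force: [0.2, -0.2, -0.5]
width: -0.0
grasp_force: 0.0
```

```bash
python3 lamp.py
```

```text
[504.5477594   39.78409669 108.98152459] [ 0.21587236 -0.17631087 -0.53844048] 24.55
top arm 0  
top head 542 [540.9 -33.2 167.8] -79.2
side arm 76 [513.5  26.7 155.9] -89.8
side head 568 [535.2 -40.9 165.3] -82.2
head px 274 295 177 204 285.058568329718 190.2125813449024
```

Emit:
play_rows([
  [[0.001,0,0],[0,0,0],0],
  [[0.002,0,0],[0,0,0],0],
  [[0.003,0,0],[0,0,0],0],
  [[0.003,0,0],[0,0,0],0],
  [[0.003,0,0],[0,0,0],0],
])

```text
t: 25.2
tool_pos: [507.6, 39.8, 109.0]
orientation: [3.142, -0.001, -0.0]
contact_force: [-0.1, -0.3, -0.3]
width: -0.1
grasp_force: 0.2
```

```bash
python3 lamp.py
```

```text
[507.63358068  39.81236072 109.0377838 ] [-0.14358368 -0.28580585 -0.3198093 ] 25.2
top arm 0  
top head 522 [541.7 -33.6 167.9] -79.1
side arm 79 [514.8  26.6 156.1] -88.0
side head 568 [535.8 -40.4 165.4] -82.0
head px 273 295 177 201 283.9478458049887 188.7437641723356
```

Emit:
play_rows([
  [[0.001,0,0],[0,0,0],0],
  [[0.002,0,0],[0,0,0],0],
  [[0.0025,0,0],[0,0,0],0],
  [[0.0025,0,0],[0,0,0],0],
  [[0.0025,0,0],[0,0,0],0],
])

```text
t: 25.85
tool_pos: [510.3, 39.8, 109.1]
orientation: [-3.142, 0.001, -0.0]
contact_force: [-1.0, 0.1, -0.3]
width: 0.5
grasp_force: 0.3
```

```bash
python3 lamp.py
```

```text
[510.25942493  39.84657309 109.05258225] [-1.01445899  0.1402108  -0.28508115] 25.85
top arm 0  
top head 523 [546.2 -32.7 168. ] -77.4
side arm 78 [518.3  27.4 155.5] -86.7
side head 568 [540.2 -39.5 165.3] -80.5
head px 273 295 175 201 284.3744680851064 187.34893617021277
```

Emit:
play_rows([
  [[-0.012,0,0],[0,0,0],0],
  [[-0.03,0,0],[0,0,0],0],
  [[-0.03,0,-0.05],[0,0,0],0],
  [[-0.03,0,-0.1],[0,0,0],0],
  [[-0.03,0,-0.15],[0,0,0],0],
  [[-0.03,-0.04,-0.16],[0,0,0],0],
  [[-0.03,-0.09,-0.16],[0,0,0],0],
  [[-0.03,-0.14,-0.16],[0,0,0],0],
])

```text
t: 26.8
tool_pos: [479.7, 181.0, 270.4]
orientation: [-3.14, 0.004, -0.004]
contact_force: [2.2, -0.3, -0.5]
width: -0.1
grasp_force: 0.0
```

Emit:
play_rows([
  [[0,-0.05,0],[0,0,0],0],
  [[0,-0.1,0],[0,0,0],0],
  [[0,-0.15,0],[0,0,0],0],
  [[0,-0.2,0],[0,0,0],0],
  [[0,-0.2,0],[0,0,0],0],
  [[0,-0.2,0],[0,0,0],0],
])

```text
t: 27.4
tool_pos: [479.5, 380.6, 268.2]
orientation: [3.14, 0.002, -0.002]
contact_force: [-0.5, -0.2, -0.5]
width: -0.0
grasp_force: 0.0
```

```bash
python3 lamp.py;python3 look.py 2>/dev/null; python3 -c "
import cv2
a=cv2.imread('pics/lamp_top.png');cv2.imwrite('pics/t7c.png',cv2.resize(a[110:290,180:420],(800,600),interpolation=cv2.INTER_CUBIC))"
```

```text
[479.50479192 380.589368   268.19242541] [-0.49063569 -0.15795347 -0.45327858] 27.4
top arm 200 [524.4  60.1 158.6] -78.5
top head 662 [544.  -27.1 166.5] -77.9
side arm 191 [522.6  58.3 157. ] -80.5
side head 575 [540.4 -39.6 165.1] -80.4
head px 267 290 175 202 278.83303085299457 188.82940108892922
top hub (array([ 558.0498  , -101.694405], dtype=float32), 99) [(np.float64(-33.6), 126, np.float64(0.4)), (np.float64(56.4), 128, np.float64(0.2)), (np.float64(146.4), 132, np.float64(-0.0)), (np.float64(-123.6), 131, np.float64(-0.5))]
tall [527.47888184 -29.95627785] [515.1413   -28.186247] 30 112.85328560896181 78.07220609093461
bar 282 lat mean 6.6 [-7.6 21.3] deg 103.56654550080906
side hub (array([ 556.94147, -105.63531], dtype=float32), 96) [(np.float64(-33.5), 184, np.float64(-1.3)), (np.float64(56.5), 109, np.float64(-0.2)), (np.float64(146.5), 160, np.float64(1.3)), (np.float64(-123.5), 168, np.float64(0.3))]
tall [542.34246826 -31.8893013 ] [535.8137   -46.248104] 216 101.93496978532907 73.29512314221309
bar 185 lat mean 4.8 [-15.2  22.3] deg 102.83121223735247
[480.58761261 378.6098691  269.77255643] 27.65
```

View pics/t7c.png

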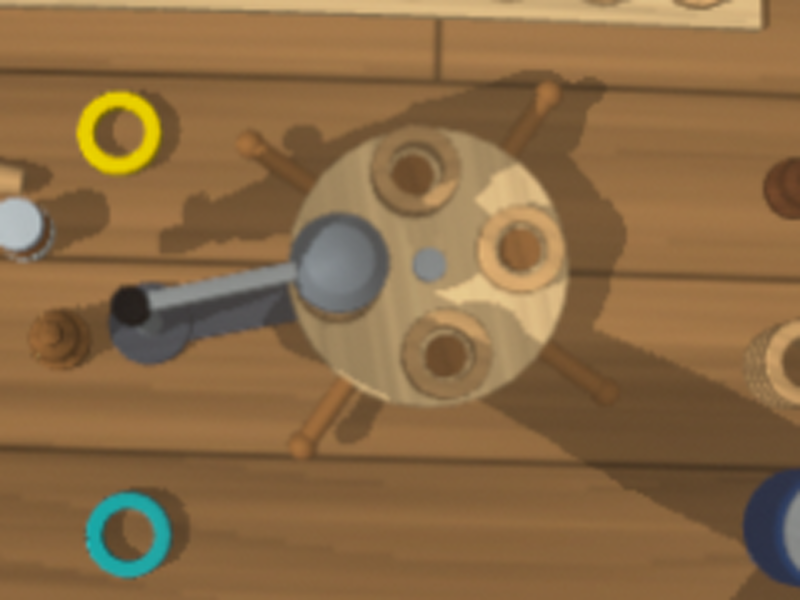

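The lamp head, at top crop (338,262), is centred over the tall stack within about 2 mm and lines up with the bar and axle. The hand is clear, so I'm handing in.

```bash
python3 -c "
from plant import *
print(finish_job())"
```

```text
the job is handed in; nothing more can be done
None
```

I handed the job in with the tall stack nearest the lamp post, within about 1° of the line through post and axle, the lamp centred over it to about 2 mm, and the hand clear of everything; as far as the camera views and force readings showed, no ring or bystander was touched.

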